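# Lock the levelling jack: hold its screw and nip up the jam nut

### The job

The small levelling jack on the bench has been set to height; lock that setting. Lower the holding key all the way onto the tee head of the jack's screw, with the key's tail between the two upright dowels so that the screw cannot turn, then push the lever of the jam nut round clockwise (seen from above) until the nut is fully tight, finishing with a steady push of more than 12 N but never over 30 N on the lever's upright post. The screw must keep its setting, the key stays fitted, and the other things on the bench stay where they are.

Things in the scene. Friction and masses are not known exactly. Their poses are not given: they have to be found in the camera images.
- jack: grey cast levelling jack, fixed to the bench; base plate 155 x 90 x 18 mm. Origin: at bench height on the axis of its upright adjusting screw; z up, x from the screw towards the fork of two dowels. Up the screw's axis: boss to 31 mm, hexagonal jam nut (34 mm across flats) at 34 to 50 mm with its lever, then the tee head at 62 to 80 mm.
- fork (a point): midway between the two upright steel dowels (10 mm diameter, tops rounded) of the jack, level with their tops, 86 mm above the bench, at jack x = 87 mm. The dowels stand at y = +13.3 and -13.3 mm: 16.6 mm clear between them. The block under them is 40 mm high.
- adj_screw (a joint): angle (rad) of the adjusting screw in the jack, clockwise from above positive; within 0.04 of 0 at the start, its setting, when the bar of its tee head lies along the jack's x. It turns easily (0.05 N m), and the jam nut binds on its thread enough to carry it round unless the screw is held. The fitted key leaves it about 0.1 rad of play.
- tee_top (a point): middle of the top face of the screw's steel tee head, on the screw's axis, 80 mm above the bench; the head is a bar 52 mm long (jack x), 12 mm wide, 17.5 mm high.
- jam_nut (a joint): final nip of the nut (rad, clockwise from above). Stays 0 while the nut runs on the thread (0.14 N m, about 2 N at the lever post) until it meets its washer, 0.45 to 1.35 rad of swing from the start, different each time: it must be felt. Then 0.55 N m (7.5 N at the post) turns it on, up to about 0.10, fully tight, at a stiff stop (about 3 N per mm at the post). It does not spring back.
- lever_post (a point): centre of the top of the black upright post (16 mm diameter, 49 to 95 mm above the bench) at the end of the nut's lever, 75 mm from the screw's axis. The lever rod, 11 mm thick, lies 36 to 57 mm above the bench. Starts on the jack's -y or (-x, -y) side, swings clockwise from above to about the jack's -x side. Push it from the side; a hard squeeze counts as force too.
- hold_key: dark steel key, 0.2 to 0.42 kg, 142 mm long, right way up on the bench. Origin: centre of its hub's underside; z up, x along its tail. Hub 64 (x) x 33 x 24 mm; pocket under it 56 x 15 mm, 16 mm deep; tail 12 x 12 mm, x = 32 to 110, z = 6 to 18 mm. Grip rib on top: x = -10 to 40 mm, 12 mm thick (y), z = 24 to 58 mm. Fitted: origin on the screw axis, 64 mm up, x along jack x.
- key_grip (a point): point in the grip rib of the holding key, at x = 15 mm on its centre plane, 48 mm above the key's underside, near its centre of mass.
- key_tail (a point): point on the centre line of the key's tail, at x = 87 mm, 12 mm above the key's underside; lies midway between the dowels when the key is fitted.
- grease_tin: flat round tin with green lid, 67 mm diameter, 29 mm high; bystander.
- bush_4: small grey flanged bush, 32 mm diameter, 22 mm high; bystander.
- ref_block_2: steel disc, 56 mm diameter, 16 mm high; bystander.
- loupe: black eye loupe, 35 mm diameter, 41 mm high; bystander.
- dial_gauge: dial gauge lying on its back, 100 x 60 x 20 mm; bystander.

How it is judged:
By the outcome, as a careful person would: the job done as asked, in the order asked, and still so for the second after the job is handed in, with the robot touching nothing.
It also fails if it takes over 64 s, if anything falls off the work surface, if the arm or the gripper's body presses on something with over 40 N, if the wrist force passes 120 N, or if a joint passes its speed limit or range.

### The arm

A 6-joint arm with a two-finger parallel gripper is mounted at the origin on a cart in front of the work surface, level with it; the furniture and walls round the work are solid. World frame = base frame: x ahead of the robot, y to its left, z up, the work surface at z = 0. Lengths are in m, angles in rad, forces in N, time in s.
With the tool pointing down it reaches from about 0.3 to 0.85 m from the base axis. Payload 4.2 kg.
Tool frame: the origin (TCP) lies midway between the tips of the shut fingers; the grasp point (between the pads) lies 19 mm behind it; z points along the fingers, y is the line along which they close (so a half turn about z gives the same grasp; the last joint's range is limited). The gripper opens to 91 mm and grips with 3 to 60 N. Pads are 32 mm wide; open, the fingers measure 118 mm over their backs; the gripper's body (76 mm by 178 mm) begins 60 mm behind the grasp point.
Start: joints at [-1.354, 0.32, 1.565, -0, 1.257, -0.02], TCP at [0.135, -0.559, 0.214] pointing down, gripper open.
Joint ranges: [-3.11, 3.11], [-0.84, 2.01], [0.21, 2.61], [-1.34, 4.49], [0.05, 2.63], [-2.56, 2.56]. Speed limits (rad/s): [2.57, 2.57, 3.14, 3.14, 3.14, 3.14].

### API

Orientations are given as a unit quaternion [w, x, y, z].
In Python, from cell import arm gives the robot as it stands. The module is installed in compiled form; this text tells all that it offers.
- The arm moves only by the tool servo_tool, never from a script. Its argument "moves" is a list of rows, each an object of numbers: "tx", "ty", "tz": the shift along the tool's x, y, z normalised to -1 to 1, where 1 is 6 cm; "wx", "wy", "wz": the turn, a rotation vector about the tool's x, y, z normalised to -1 to 1, where 1 is 4 degrees; "fingers": the closure, from -1 (fully open) to 1 (shut), so that 0 is half open. A call has 1 to 10 rows; each row shifts and turns the commanded pose from where the row before left it, along the tool's axes as they then stand; what a row does not reach is not made up. A row lasts 1/8 s, in which the tool goes at most 62.5 mm and 10.7 degrees, less where a joint would pass 70% of its speed; a pose out of reach is approached as far as the arm can. A call with a number of a shift or a turn outside -1 to 1 is refused whole. A call with a gripper value outside its range is refused whole. The fingers move at their own pace and stop on an object; "grip_force" is the grip in N (left out, the last holds). Time passes only in rows, so rows that do not move let the fingers close. It gives the time, the measured TCP pose, the force, the opening and the grip force at its end, in the units of the state.
- arm.observe(): the state, without advancing time (a new reading comes with each control period).
- arm.camera(name): name is "side" or "top" or "wrist"; returns the picture (400x640x3 uint8, red, green, blue); there is no depth.
- arm.calibration(name): a dict with "fx", "fy", "cx", "cy" (pixels), "xyz" and "attitude" of the camera in the world; the wrist camera has in their place "T_tool_cam" (4x4, takes a point from camera to tool coordinates, whose origin is the TCP and whose axes are the flange's). Camera axes: x right, y down, z forward; pixel columns grow to the right and rows downward; lengths in m; the calibration is good to about 2 mm. A picture is of the moment at which its call begins: read the wrist's pose just before it. calibration takes no time and is no camera call.
- arm.close_job(): hands the job in; it is judged then, once.
The state is a dict: "time": time; "joint_positions": joint angles; "joint_velocities": joint speeds; "joint_torque": joint torques, N m; "eef_pos": TCP position; "tool_rot": TCP orientation; "wrist_force": force on the tool from outside, world axes, zero at the start; "moment": the same for the moment, N m; "opening": finger opening in m; "gripper_force": force on a finger pad.
Only numpy, scipy, OpenCV 4.12 (cv2) and the standard library are available. Lean on these libraries where they do the work, as an engineer would, in place of code of your own. Each camera call takes 0.05 s, during which the arm holds its last target. There are 200 camera calls.

## Working session

There is one attempt and no reset: what is moved stays moved. The work goes in short steps, Python scripts to look and compute and a tool call to move; the robot and the scene stay as the last step left them, time stands still between calls to the robot, and variables do not carry over. Pictures are saved under pics/ and viewed, at most 10 in all, crops included, and the job is handed in when it is done.

Besides the shell and the picture viewer there is one more tool, called after "Request:" as a command line: name --argument value ..., lists and objects as JSON in quotes. servo_tool: Moves the arm, as the interface text tells. Scaled input: -1 to 1 covers 6 cm each way for a shift and 4 degrees each way for a turn. Its arguments: {"type":"object","properties":{"moves":{"type":"array"},"grip_force":{"type":"number"}},"required":["moves"]}

```bash
mkdir -p pics
cat > h.py <<'E'
import numpy as np, cv2
from scipy.spatial.transform import Rotation as R
from cell import arm
def q2R(q): return R.from_quat([q[1],q[2],q[3],q[0]]).as_matrix()
def cam(name):
    c=arm.calibration(name); K=np.array([[c['fx'],0,c['cx']],[0,c['fy'],c['cy']],[0,0,1]])
    if name=='wrist':
        s=arm.observe(); T=np.array(c['T_tool_cam']); Rt=q2R(s['tool_rot'])
        return K, Rt@T[:3,:3], Rt@T[:3,3]+np.array(s['eef_pos'])
    a=np.array(c['attitude']); 
    return K,(q2R(a) if a.size==4 else a.reshape(3,3)),np.array(c['xyz'])
def w(C,u,v,z):
    K,Rm,p=C; d=Rm@np.linalg.solve(K,[u,v,1]); return p+d*(z-p[2])/d[2]
def pr(C,P):
    K,Rm,p=C; q=K@(Rm.T@(np.array(P)-p)); return q[:2]/q[2]
def snap(name,f):
    im=arm.camera(name)[:,:,::-1]; cv2.imwrite('pics/'+f,im); return im
E
python3 - <<'E'
from h import *
s=arm.observe(); print(s)
for n in('side','top','wrist'): print(n,arm.calibration(n))
C=cam('wrist'); np.save('cw0.npy',np.array(C,dtype=object),allow_pickle=True)
a=snap('top','top0.png'); snap('side','side0.png'); snap('wrist','wr0.png')
E
```

```text
{'time': 0.0, 'joint_positions': array([-1.35398715e+00,  3.20281585e-01,  1.56566603e+00, -2.64546117e-05,
        1.25739265e+00, -2.00111384e-02]), 'joint_velocities': array([-8.87385316e-04,  1.54281836e-03,  1.47492864e-03,  9.53665382e-05,
        2.02012060e-04, -1.21531720e-04]), 'joint_torque': array([ 1.90971754e-03, -4.12464845e+01, -2.31974584e+01,  7.28938496e-02,
        4.59336082e-02, -1.66083237e-04]), 'eef_pos': array([ 0.13478082, -0.5584646 ,  0.21313125]), 'tool_rot': array([-8.68340309e-04,  9.92996842e-01,  1.18137665e-01, -9.83612531e-05]), 'wrist_force': array([ 0.0496299 , -0.41966228,  0.42986566]), 'moment': array([ 0.036934  , -0.06345809, -0.04294069]), 'gripper_force': 0.0, 'opening': 0.0910883669476206}
side {'fx': 400.7287046473699, 'fy': 400.7287046473699, 'cx': 319.66704293554767, 'cy': 196.69230532629666, 'xyz': array([ 0.4246533 , -0.76840403,  0.40897335]), 'attitude': array([-0.56573123,  0.81993807, -0.06378973,  0.05983813])}
top {'fx': 478.66021080795184, 'fy': 478.66021080795184, 'cx': 323.01469157515396, 'cy': 197.87112548561072, 'xyz': array([0.37211232, 0.0740156 , 1.13097663]), 'attitude': array([-0.06980449,  0.71122299, -0.69661761,  0.06334896])}
wrist {'fx': 318.65474894310626, 'fy': 318.65474894310626, 'cx': 314.39599731785427, 'cy': 199.2211099077011, 'T_tool_cam': array([[-1.52782515e-04, -9.58539739e-01, -2.84958847e-01,
         8.07276204e-02],
       [ 9.99999862e-01, -3.24763926e-06, -5.25231990e-04,
        -7.66288570e-04],
       [ 5.02530291e-04, -2.84958888e-01,  9.58539608e-01,
        -1.68753577e-01],
       [ 0.00000000e+00,  0.00000000e+00,  0.00000000e+00,
         1.00000000e+00]])}Traceback (most recent call last):
  File "<stdin>", line 4, in <module>
ValueError: could not broadcast input array from shape (3,3) into shape (3,)
```

Run:
```python
from h import *
a=snap('top','top0.png'); snap('side','side0.png')
```

```text
(no output)
```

View pics/top0.png

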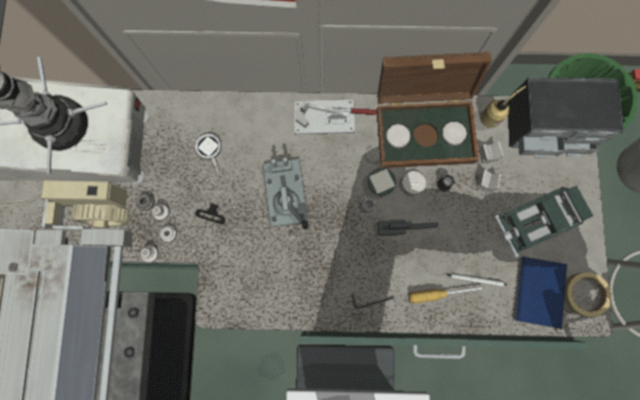

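View pics/side0.png

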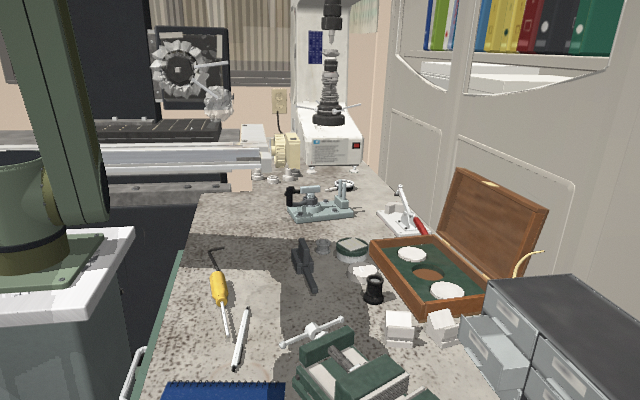

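Run:
```python
from h import *
im=cv2.imread('pics/top0.png'); 
c=cv2.resize(im[130:250,250:450],None,fx=4,fy=4,interpolation=cv2.INTER_CUBIC); cv2.imwrite('pics/c0.png',c)
C=cam('top'); print(C[1])
for n,(u,v,z) in dict(tip=(437,225,.012),hubL=(378,229,.012),dA=(275,152,.086),dB=(285,151,.086),post=(305,224,.095)).items(): print(n,w(C,u,v,z))
```

```text
[[ 0.02142163 -0.98205684  0.18736455]
 [-0.99974501 -0.01970248  0.01103312]
 [-0.00714361 -0.18755312 -0.98222848]]
tip [ 0.52603248 -0.18268321  0.012     ]
hubL [ 0.51373057 -0.04414188  0.012     ]
dA [0.67504974 0.19679009 0.086     ]
dB [0.67783715 0.17420832 0.086     ]
post [0.51092879 0.12369882 0.095     ]
```

View pics/c0.png

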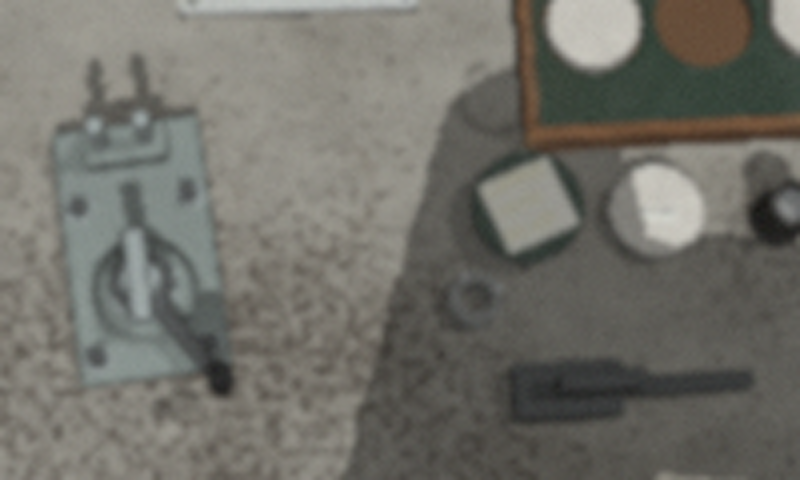

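Run:
```python
from h import *
C=cam('top'); f=lambda u,v,z: w(C,250+(u+.5)/4-.5,130+(v+.5)/4-.5,z)
P={n:f(*a) for n,a in dict(tip=(752,381,.012),hubL=(512,392,.012),hubR=(622,388,.012),dA=(95,125,.086),dB=(142,120,.086),t0=(133,230,.08),t1=(144,318,.08),tc=(139,274,.08),post=(220,376,.095)).items()}
for n in P: print(n,P[n].round(4))
d=lambda a,b:(np.linalg.norm((P[a]-P[b])[:2]),np.degrees(np.arctan2(*(P[a]-P[b])[[1,0]])))
print(d('tip','hubL'),d('dA','dB'),d('t0','t1'),d('post','tc'))
fk=(P['dA']+P['dB'])/2; print(fk, np.linalg.norm((fk-P['tc'])[:2]),np.degrees(np.arctan2(*(fk-P['tc'])[[1,0]])))
```

```text
tip [ 0.5264 -0.1842  0.012 ]
hubL [ 0.517  -0.0433  0.012 ]
hubR [ 0.5207 -0.1078  0.012 ]
dA [0.6542 0.1996 0.086 ]
dB [0.6576 0.1732 0.086 ]
t0 [0.5954 0.1765 0.08  ]
t1 [0.5454 0.1685 0.08  ]
tc [0.5703 0.1722 0.08  ]
post [0.5117 0.1245 0.095 ]
(np.float64(0.14120758404485187), np.float64(-86.18472675215259)) (np.float64(0.02665471302963529), np.float64(97.39895917330077)) (np.float64(0.05057188486670619), np.float64(9.087078668448653)) (np.float64(0.07549663361596859), np.float64(-140.84539560507773))
[0.65592847 0.18640823 0.086     ] 0.08681774297544424 9.412326776835032
```

Request:
servo_tool --moves '[{"tx": 0.8,"ty": -0.6,"fingers": 0},{"tx": 0.8,"ty": -0.6},{"tx": 0.8,"ty": -0.6},{"tx": 0.8,"ty": -0.6},{"tx": 0.8,"ty": -0.6},{"tx": 0.8,"ty": -0.6},{"tx": 0.8,"ty": -0.6},{"tx": 0.8,"ty": -0.6},{"tx": 0.8,"ty": -0.6},{"tx": 0.8,"ty": -0.6}]'

```text
schema error: expected keys tx, ty, tz, wx, wy, wz, fingers
```

Request:
servo_tool --moves '[{"wz": -1},{"wz": -1},{"wz": -1},{"wz": -1},{"wz": -1},{"wz": -1},{"wz": -1},{"wz": -1},{"wz": -1},{"wz": -1}]'

```text
schema error: expected keys tx, ty, tz, wx, wy, wz, fingers
```

Request:
servo_tool --moves '[{"wz": -1},{"wz": -1},{"wz": -1},{"wz": -1},{"wz": -1},{"wz": -1},{"wz": -1},{"wz": -1},{"wz": -1},{"wz": -1}]'

```text
schema error: expected keys tx, ty, tz, wx, wy, wz, fingers
```

```bash
cat >> h.py <<'E'
def go(t,yaw,label=''):
    """print world error and tool-unit shift to target TCP t with tool-x yaw (deg)"""
    s=arm.observe(); p=np.array(s['eef_pos']); Rt=q2R(s['tool_rot']); y=np.degrees(np.arctan2(Rt[1,0],Rt[0,0]))
    sh=Rt.T@(np.array(t)-p)/.06; dy=(yaw-y+180)%360-180
    print(label,'t',round(s['time'],2),'p',p.round(4),'yaw',round(y,2),'tilt',Rt[2].round(3),'shift units',sh.round(3),'wz',round(-dy/4,2),'F',np.round(s['wrist_force'],1),'op',round(s['opening'],4),'gf',s['gripper_force'])
E
python3 - <<'E'
from h import *
go([.520,-.090,.1],93.8); C=cam('wrist')
print([pr(C,P).round(0) for P in ([.5191,-.0752,.024],[.52,-.09,.058],[.5264,-.1842,.012])])
im=snap('wrist','w1.png'); np.savez('w1.npz',*C)
E
```

```text
t 0.1 p [ 0.1348 -0.5585  0.2132] yaw 13.57 tilt [ 0.    -0.002 -1.   ] shift units [ 8.073 -6.081  1.896] wz -20.06 F [ 0.2 -0.1 -0.1] op 0.0913 gf 0.0
[array([-214., -487.]), array([-277., -579.]), array([ -38., -422.])]
```

View pics/w1.png

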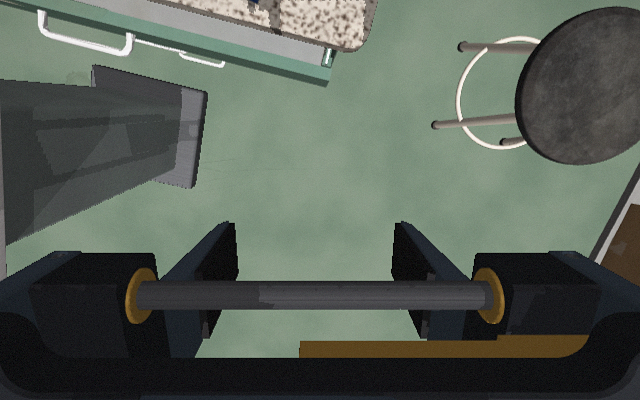

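The picture shows only floor and fingers, since the moves were refused: every row needs all seven keys.

Request:
servo_tool --moves '[{"tx": 0.8,"ty": -0.6,"tz": 0,"wx": 0,"wy": 0,"wz": 0,"fingers": -0.3},{"tx": 0.8,"ty": -0.6,"tz": 0,"wx": 0,"wy": 0,"wz": 0,"fingers": -0.3},{"tx": 0.8,"ty": -0.6,"tz": 0,"wx": 0,"wy": 0,"wz": 0,"fingers": -0.3},{"tx": 0.8,"ty": -0.6,"tz": 0,"wx": 0,"wy": 0,"wz": 0,"fingers": -0.3},{"tx": 0.8,"ty": -0.6,"tz": 0,"wx": 0,"wy": 0,"wz": 0,"fingers": -0.3},{"tx": 0.8,"ty": -0.6,"tz": 0,"wx": 0,"wy": 0,"wz": 0,"fingers": -0.3},{"tx": 0.8,"ty": -0.6,"tz": 0,"wx": 0,"wy": 0,"wz": 0,"fingers": -0.3},{"tx": 0.8,"ty": -0.6,"tz": 0,"wx": 0,"wy": 0,"wz": 0,"fingers": -0.3},{"tx": 0.8,"ty": -0.6,"tz": 0,"wx": 0,"wy": 0,"wz": 0,"fingers": -0.3},{"tx": 0.8,"ty": -0.6,"tz": 0,"wx": 0,"wy": 0,"wz": 0,"fingers": -0.3}]'

```text
time: 1.4
eef_pos: [0.518, -0.0947, 0.2138]
tool_rot: [0.0, 0.993, 0.118, -0.0]
wrist_force: [0.1, -0.2, -1.3]
opening: 0.0591
gripper_force: 0.0
```

Request:
servo_tool --moves '[{"tx": 0,"ty": 0,"tz": 0,"wx": 0,"wy": 0,"wz": -1,"fingers": -0.3},{"tx": 0,"ty": 0,"tz": 0,"wx": 0,"wy": 0,"wz": -1,"fingers": -0.3},{"tx": 0,"ty": 0,"tz": 0,"wx": 0,"wy": 0,"wz": -1,"fingers": -0.3},{"tx": 0,"ty": 0,"tz": 0,"wx": 0,"wy": 0,"wz": -1,"fingers": -0.3},{"tx": 0,"ty": 0,"tz": 0,"wx": 0,"wy": 0,"wz": -1,"fingers": -0.3},{"tx": 0,"ty": 0,"tz": 0,"wx": 0,"wy": 0,"wz": -1,"fingers": -0.3},{"tx": 0,"ty": 0,"tz": 0,"wx": 0,"wy": 0,"wz": -1,"fingers": -0.3},{"tx": 0,"ty": 0,"tz": 0,"wx": 0,"wy": 0,"wz": -1,"fingers": -0.3},{"tx": 0,"ty": 0,"tz": 0,"wx": 0,"wy": 0,"wz": -1,"fingers": -0.3},{"tx": 0,"ty": 0,"tz": 0,"wx": 0,"wy": 0,"wz": -1,"fingers": -0.3}]'

```text
time: 2.65
eef_pos: [0.5168, -0.0964, 0.2137]
tool_rot: [-0.0, 0.892, 0.452, -0.0]
wrist_force: [0.1, 0.1, 0.7]
opening: 0.0597
gripper_force: 0.0
```

Request:
servo_tool --moves '[{"tx": 0,"ty": 0,"tz": 0,"wx": 0,"wy": 0,"wz": -1,"fingers": -0.3},{"tx": 0,"ty": 0,"tz": 0,"wx": 0,"wy": 0,"wz": -1,"fingers": -0.3},{"tx": 0,"ty": 0,"tz": 0,"wx": 0,"wy": 0,"wz": -1,"fingers": -0.3},{"tx": 0,"ty": 0,"tz": 0,"wx": 0,"wy": 0,"wz": -1,"fingers": -0.3},{"tx": 0,"ty": 0,"tz": 0,"wx": 0,"wy": 0,"wz": -1,"fingers": -0.3},{"tx": 0,"ty": 0,"tz": 0,"wx": 0,"wy": 0,"wz": -1,"fingers": -0.3},{"tx": 0,"ty": 0,"tz": 0,"wx": 0,"wy": 0,"wz": -1,"fingers": -0.3},{"tx": 0,"ty": 0,"tz": 0,"wx": 0,"wy": 0,"wz": -1,"fingers": -0.3},{"tx": 0,"ty": 0,"tz": 0,"wx": 0,"wy": 0,"wz": -1,"fingers": -0.3},{"tx": 0,"ty": 0,"tz": 0,"wx": 0,"wy": 0,"wz": -1,"fingers": -0.3}]'

```text
time: 3.9
eef_pos: [0.5168, -0.0963, 0.2136]
tool_rot: [-0.0, 0.684, 0.73, -0.0]
wrist_force: [0.3, 0.7, 0.0]
opening: 0.0595
gripper_force: 0.0
```

Run:
```python
from h import *
go([.520,-.090,.1],93.8); C=cam('wrist')
print([pr(C,P).round(0) for P in ([.5191,-.0752,.024],[.52,-.09,.058],[.5264,-.1842,.012])])
im=snap('wrist','w2.png'); np.savez('w2.npz',*C)
```

```text
t 3.9 p [ 0.5168 -0.0963  0.2136] yaw 93.7 tilt [ 0.    -0.001 -1.   ] shift units [0.102 0.061 1.894] wz -0.02 F [0.3 0.7 0. ] op 0.0595 gf 0.0
[array([318., 161.]), array([318., 180.]), array([318., 245.])]
```

View pics/w2.png

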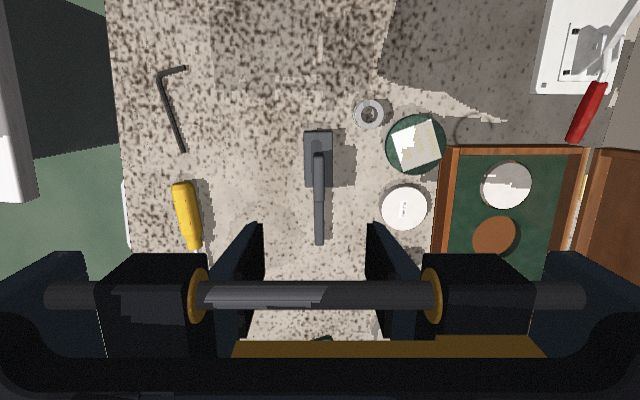

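The wrist picture shows the hub around (318,159) and the tail tip at (319,245), matching the predicted pixels. Descend and grip.

Request:
servo_tool --moves '[{"tx": 0.1,"ty": 0.06,"tz": 0.7,"wx": 0,"wy": 0,"wz": 0,"fingers": -0.3},{"tx": 0,"ty": 0,"tz": 0.7,"wx": 0,"wy": 0,"wz": 0,"fingers": -0.3},{"tx": 0,"ty": 0,"tz": 0.6,"wx": 0,"wy": 0,"wz": 0,"fingers": -0.3},{"tx": 0,"ty": 0,"tz": 0.4,"wx": 0,"wy": 0,"wz": 0,"fingers": -0.3},{"tx": 0,"ty": 0,"tz": 0.4,"wx": 0,"wy": 0,"wz": 0,"fingers": -0.3},{"tx": 0,"ty": 0,"tz": 0.28,"wx": 0,"wy": 0,"wz": 0,"fingers": -0.3},{"tx": 0,"ty": 0,"tz": 0,"wx": 0,"wy": 0,"wz": 0,"fingers": -0.3},{"tx": 0,"ty": 0,"tz": 0,"wx": 0,"wy": 0,"wz": 0,"fingers": -0.3}]'

```text
time: 4.95
eef_pos: [0.5208, -0.0903, 0.0297]
tool_rot: [0.0, 0.685, 0.729, 0.0]
wrist_force: [1.0, 0.3, -0.7]
opening: 0.059
gripper_force: 0.0
```

Request:
servo_tool --grip_force 35 --moves '[{"tx": 0,"ty": 0,"tz": 0,"wx": 0,"wy": 0,"wz": 0,"fingers": 1},{"tx": 0,"ty": 0,"tz": 0,"wx": 0,"wy": 0,"wz": 0,"fingers": 1},{"tx": 0,"ty": 0,"tz": 0,"wx": 0,"wy": 0,"wz": 0,"fingers": 1},{"tx": 0,"ty": 0,"tz": 0,"wx": 0,"wy": 0,"wz": 0,"fingers": 1},{"tx": 0,"ty": 0,"tz": 0,"wx": 0,"wy": 0,"wz": 0,"fingers": 1},{"tx": 0,"ty": 0,"tz": 0,"wx": 0,"wy": 0,"wz": 0,"fingers": 1}]'

```text
time: 5.7
eef_pos: [0.5204, -0.0902, 0.0292]
tool_rot: [0.0, 0.685, 0.729, 0.0]
wrist_force: [-0.2, -0.4, 0.7]
opening: 0.0119
gripper_force: 35.0
```

Run:
```python
from h import *
go([.520,-.090,.029],93.8)
```

```text
t 5.7 p [ 0.5204 -0.0902  0.0292] yaw 93.57 tilt [-0.  0. -1.] shift units [ 0.004 -0.006  0.003] wz -0.06 F [-0.2 -0.4  0.7] op 0.0119 gf 34.99566614627838
```

Request:
servo_tool --moves '[{"tx": 0,"ty": 0,"tz": -0.4,"wx": 0,"wy": 0,"wz": 0,"fingers": 1},{"tx": 0,"ty": 0,"tz": -0.6,"wx": 0,"wy": 0,"wz": 0,"fingers": 1},{"tx": 0,"ty": 0,"tz": -0.7,"wx": 0,"wy": 0,"wz": 0,"fingers": 1},{"tx": 0,"ty": 0,"tz": -0.7,"wx": 0,"wy": 0,"wz": 0,"fingers": 1},{"tx": 0.5,"ty": 0.15,"tz": 0,"wx": 0,"wy": 0,"wz": 0,"fingers": 1},{"tx": 0.9,"ty": 0.3,"tz": 0,"wx": 0,"wy": 0,"wz": 0,"fingers": 1},{"tx": 0.9,"ty": 0.3,"tz": 0,"wx": 0,"wy": 0,"wz": 0,"fingers": 1},{"tx": 0.9,"ty": 0.3,"tz": 0,"wx": 0,"wy": 0,"wz": 0,"fingers": 1},{"tx": 0.7,"ty": 0.2,"tz": 0,"wx": 0,"wy": 0,"wz": 0,"fingers": 1},{"tx": 0.4,"ty": 0.1,"tz": 0,"wx": 0,"wy": 0,"wz": 0,"fingers": 1}]'

```text
time: 6.95
eef_pos: [0.5847, 0.1742, 0.1721]
tool_rot: [-0.0, 0.684, 0.729, -0.001]
wrist_force: [0.5, -0.9, -3.0]
opening: 0.0117
gripper_force: 35.0
```

Request:
servo_tool --moves '[{"tx": 0,"ty": 0,"tz": 0,"wx": 0,"wy": 0,"wz": -1,"fingers": 1},{"tx": 0,"ty": 0,"tz": 0,"wx": 0,"wy": 0,"wz": -1,"fingers": 1},{"tx": 0,"ty": 0,"tz": 0,"wx": 0,"wy": 0,"wz": -1,"fingers": 1},{"tx": 0,"ty": 0,"tz": 0,"wx": 0,"wy": 0,"wz": -1,"fingers": 1},{"tx": 0,"ty": 0,"tz": 0,"wx": 0,"wy": 0,"wz": -1,"fingers": 1},{"tx": 0,"ty": 0,"tz": 0,"wx": 0,"wy": 0,"wz": -1,"fingers": 1},{"tx": 0,"ty": 0,"tz": 0,"wx": 0,"wy": 0,"wz": -1,"fingers": 1},{"tx": 0,"ty": 0,"tz": 0,"wx": 0,"wy": 0,"wz": -1,"fingers": 1},{"tx": 0,"ty": 0,"tz": 0,"wx": 0,"wy": 0,"wz": -1,"fingers": 1},{"tx": 0,"ty": 0,"tz": 0,"wx": 0,"wy": 0,"wz": -1,"fingers": 1}]'

```text
time: 8.2
eef_pos: [0.5846, 0.1713, 0.1726]
tool_rot: [-0.0, 0.394, 0.919, -0.001]
wrist_force: [0.1, -0.7, -3.0]
opening: 0.0119
gripper_force: 35.0
```

Request:
servo_tool --moves '[{"tx": 0,"ty": 0,"tz": 0,"wx": 0,"wy": 0,"wz": -1,"fingers": 1},{"tx": 0,"ty": 0,"tz": 0,"wx": 0,"wy": 0,"wz": -1,"fingers": 1},{"tx": 0,"ty": 0,"tz": 0,"wx": 0,"wy": 0,"wz": -1,"fingers": 1},{"tx": 0,"ty": 0,"tz": 0,"wx": 0,"wy": 0,"wz": -1,"fingers": 1},{"tx": 0,"ty": 0,"tz": 0,"wx": 0,"wy": 0,"wz": -1,"fingers": 1},{"tx": 0,"ty": 0,"tz": 0,"wx": 0,"wy": 0,"wz": -1,"fingers": 1},{"tx": 0,"ty": 0,"tz": 0,"wx": 0,"wy": 0,"wz": -1,"fingers": 1},{"tx": 0,"ty": 0,"tz": 0,"wx": 0,"wy": 0,"wz": -1,"fingers": 1},{"tx": 0,"ty": 0,"tz": 0,"wx": 0,"wy": 0,"wz": -1,"fingers": 1},{"tx": 0,"ty": 0,"tz": 0,"wx": 0,"wy": 0,"wz": -1,"fingers": 1}]'

```text
time: 9.45
eef_pos: [0.5846, 0.1713, 0.1726]
tool_rot: [-0.001, 0.055, 0.998, -0.001]
wrist_force: [-0.3, 0.5, -1.5]
opening: 0.0114
gripper_force: 35.0
```

Run:
```python
from h import *
go([.5851,.1745,.160],188.7)
```

```text
t 9.45 p [0.5846 0.1713 0.1726] yaw 173.65 tilt [ 0.001 -0.001 -1.   ] shift units [-0.003  0.054  0.21 ] wz -3.76 F [-0.3  0.5 -1.5] op 0.0114 gf 34.9961256980896
```

Request:
servo_tool --moves '[{"tx": 0,"ty": 0,"tz": 0,"wx": 0,"wy": 0,"wz": -1,"fingers": 1},{"tx": 0,"ty": 0,"tz": 0,"wx": 0,"wy": 0,"wz": -1,"fingers": 1},{"tx": 0,"ty": 0,"tz": 0,"wx": 0,"wy": 0,"wz": -1,"fingers": 1},{"tx": 0,"ty": 0.05,"tz": 0.2,"wx": 0,"wy": 0,"wz": -0.8,"fingers": 1},{"tx": 0,"ty": 0,"tz": 0,"wx": 0,"wy": 0,"wz": 0,"fingers": 1}]'

```text
time: 10.07
eef_pos: [0.5837, 0.1744, 0.1598]
tool_rot: [-0.002, -0.076, 0.997, -0.001]
wrist_force: [0.1, -0.2, -2.5]
opening: 0.0116
gripper_force: 35.0
```

Run:
```python
from h import *
go([.5851,.1745,.160],188.7)
a=snap('side','s3.png');b=snap('wrist','w3.png');c=snap('top','t3.png')
r=lambda i,f:cv2.resize(i,None,fx=f,fy=f,interpolation=cv2.INTER_CUBIC)
S=r(a[130:230,270:370],4); T=r(c[130:230,240:340],4)
cv2.imwrite('pics/c3.png',np.hstack([S,T]));
```

```text
t 10.07 p [0.5837 0.1744 0.1598] yaw -171.3 tilt [ 0.004 -0.001 -1.   ] shift units [-0.024 -0.002 -0.003] wz 0.0 F [ 0.1 -0.2 -2.5] op 0.0116 gf 34.9950635433197
```

View pics/c3.png

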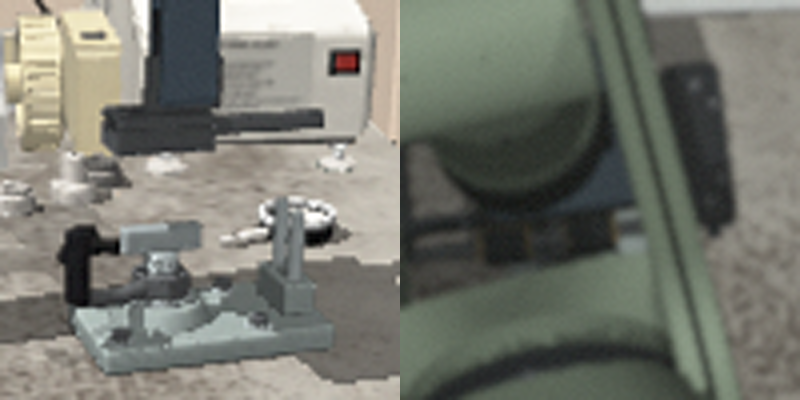

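View pics/w3.png

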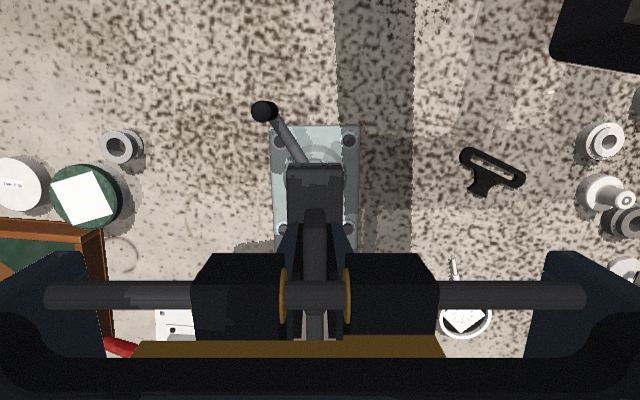

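Run:
```python
from h import *
C=cam('wrist')
for n,(u,v,z) in dict(bl=(271,127,.018),br=(359.5,124,.018),l2=(274,235,.018),r2=(356.5,225,.018),post=(264,109,.095)).items(): print(n,w(C,u,v,z).round(4))
im=cv2.imread('pics/w3.png'); cv2.imwrite('pics/c4.png',cv2.resize(im[90:290,240:390],None,fx=4,fy=4,interpolation=cv2.INTER_CUBIC)[:600])
S=cam('side'); 
for P in ([.5703-.026*.988,.1722-.026*.15,.08],[.5703+.026*.988,.1722+.026*.15,.08],[.6542,.1996,.086],[.6576,.1732,.086]): print(((pr(S,P)-[270,130])*4).round(0))
```

```text
bl [0.5313 0.1256 0.018 ]
br [0.5157 0.2088 0.018 ]
l2 [0.6418 0.1413 0.018 ]
r2 [0.6175 0.2254 0.018 ]
post [0.513  0.1286 0.095 ]
[115. 225.]
[195. 218.]
[277. 195.]
[291. 207.]
```

View pics/c4.png

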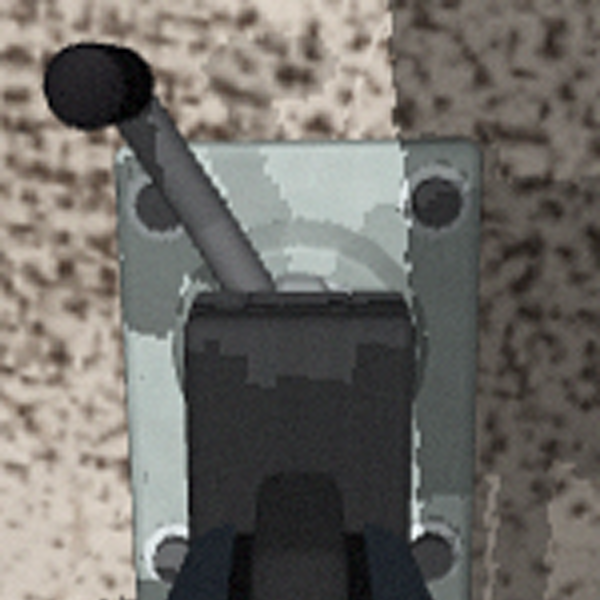

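Run:
```python
from h import *
C=cam('wrist'); f=lambda u,v,z:w(C,240+(u+.5)/4-.5,90+(v+.5)/4-.5,z)
bl,br,l2,r2=f(113,145,.018),f(483,142,.018),f(138,600,.018),f(468,600,.018)
h=[f(161,203,.018),f(437,201,.018),f(172,555,.018),f(435,555,.018)]
ang=lambda a,b:np.degrees(np.arctan2(*(b-a)[[1,0]]))
print('plate width',np.linalg.norm(bl-br),np.linalg.norm(l2-r2),'yaws',ang(bl,l2),ang(br,r2),ang(h[0],h[2]),ang(h[1],h[3]),ang(bl,br)-90)
m1=(h[0]+h[1])/2;m2=(h[2]+h[3])/2;e=(bl+br)/2;print(m1,m2,e,ang(m1,m2))
y=np.radians(8.5);x=np.array([np.cos(y),np.sin(y)]);n=np.array([-x[1],x[0]])
s=arm.observe();t=np.array(s['eef_pos'])[:2]
for P in(e,m1,m2,[.5703,.1722],[.6559,.1864]):print('rel tcp',(np.array(P)[:2]-t)@x*1e3,(np.array(P)[:2]-t)@n*1e3)
for u in(187,414):print(f(u,320,.1548).round(4), ((f(u,320,.1548))[:2]-t)@n*1e3)
```

```text
plate width 0.08843214122873812 0.08761113572186661 yaws 9.52953357335542 9.129497775302102 8.731826283793646 10.134608259097401 9.145675601421019
[0.53728463 0.1684755  0.018     ] [0.62771735 0.18350359 0.018     ] [0.52365591 0.16614361 0.018     ] 9.4351765732562
rel tcp -61.79678619606967 0.37640965726746034
rel tcp -47.97309307719654 0.668235215289967
rel tcp 43.68759757780591 2.16444565357571
rel tcp -14.769850599004235 -0.5281601798037932
rel tcp 71.98880094281633 0.8633794872407712
[0.5414 0.1533 0.1548] -14.976464580087288
[0.5366 0.1846 0.1548] 16.716655211796958
```

Run:
```python
from h import *
S=cam('side'); W=cam('wrist');s=arm.observe();t=np.array(s['eef_pos']);y=np.radians(8.7);x=np.array([np.cos(y),np.sin(y),0]);n=np.array([-x[1],x[0],0])
o=t-.015*x-[0,0,.029]
for X,Y,Z in((-.032,-.0165,.0),(-.032,-.0165,.024),(.032,-.0165,0),(.11,-.006,.006),(.11,-.006,.018)):print((X,Y,Z),((pr(S,o+X*x+Y*n+[0,0,Z])-[270,130])*4+1.5).round(1))
for X,Y,Z in((-.032,-.0165,.024),(-.032,.0165,.024)): print('wr',((pr(W,o+X*x+Y*n+[0,0,Z])-[240,90])*4+1.5).round(1))
im=cv2.imread('pics/s3.png');cv2.imwrite('pics/c5.png',cv2.resize(im[150:230,280:360],None,fx=7,fy=7,interpolation=cv2.INTER_NEAREST))
```

```text
(-0.032, -0.0165, 0.0) [114.9 153.4]
(-0.032, -0.0165, 0.024) [115.2 114.7]
(0.032, -0.0165, 0) [215.4 146.3]
(0.11, -0.006, 0.006) [326.7 124.5]
(0.11, -0.006, 0.018) [327.7 106. ]
wr [173.8 316.8]
wr [412.4 316.7]
```

View pics/c5.png

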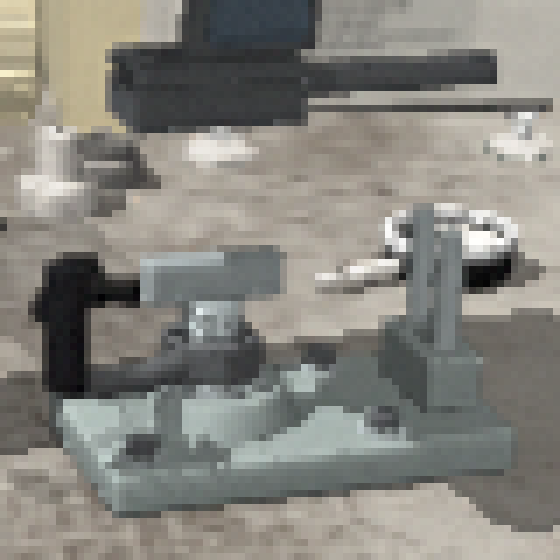

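The crop shows the hub at its predicted place in the side view, the tee spanning about x=140–285 and the dowels at about 423 and 451. Top and side views differ by about 3 mm in x, and the side view is the one validated by the key, so I take the jack axis at (0.5733, 0.1729), yaw 9.4°.

Run:
```python
from h import *
go([.5881,.1753,.116],189.4)
```

```text
t 10.22 p [0.5848 0.1749 0.1613] yaw -171.3 tilt [ 0. -0. -1.] shift units [-0.055 -0.002  0.755] wz -0.17 F [ 0.4 -0.1 -1.4] op 0.0119 gf 34.99536573886871
```

Request:
servo_tool --moves '[{"tx": -0.05,"ty": 0,"tz": 0.3,"wx": 0,"wy": 0,"wz": -0.17,"fingers": 1},{"tx": 0,"ty": 0,"tz": 0.25,"wx": 0,"wy": 0,"wz": 0,"fingers": 1},{"tx": 0,"ty": 0,"tz": 0.2,"wx": 0,"wy": 0,"wz": 0,"fingers": 1},{"tx": 0,"ty": 0,"tz": 0,"wx": 0,"wy": 0,"wz": 0,"fingers": 1},{"tx": 0,"ty": 0,"tz": 0,"wx": 0,"wy": 0,"wz": 0,"fingers": 1}]'

```text
time: 10.85
eef_pos: [0.588, 0.1759, 0.1163]
tool_rot: [0.0, -0.082, 0.997, 0.0]
wrist_force: [0.3, 0.4, -2.3]
opening: 0.0119
gripper_force: 35.0
```

Run:
```python
from h import *
go([.5878,.1752,.116],189.4)
im=snap('side','s6.png'); S=cam('side'); t=np.array(arm.observe()['eef_pos']);y=np.radians(9.4);x=np.array([np.cos(y),np.sin(y),0]);n=np.array([-x[1],x[0],0])
o=t-.015*x-[0,0,.029]
for X in(-.032,.032,.11): print(pr(S,o+X*x+[0,-.0165 if X<.1 else -.006,.012]).round(1))
for X,Y in((-.026,.006),(.026,-.006),(.087,.0133),(.087,-.0133)):print(pr(S,np.array([.573,.1729,.075])+X*x+Y*n).round(1))
cv2.imwrite('pics/c6.png',cv2.resize(im[150:230,280:360],None,fx=7,fy=7,interpolation=cv2.INTER_NEAREST))
```

```text
t 10.85 p [0.588  0.1759 0.1163] yaw -170.55 tilt [-0.001 -0.    -1.   ] shift units [ 0.006 -0.011  0.005] wz 0.01 F [ 0.3  0.4 -2.3] op 0.0119 gf 34.99534785747528
[298.6 180.8]
[323.3 178.7]
[351.1 175. ]
[299.2 187.2]
[320.3 187. ]
[339.9 182.6]
[343.8 185.8]
```

View pics/c6.png

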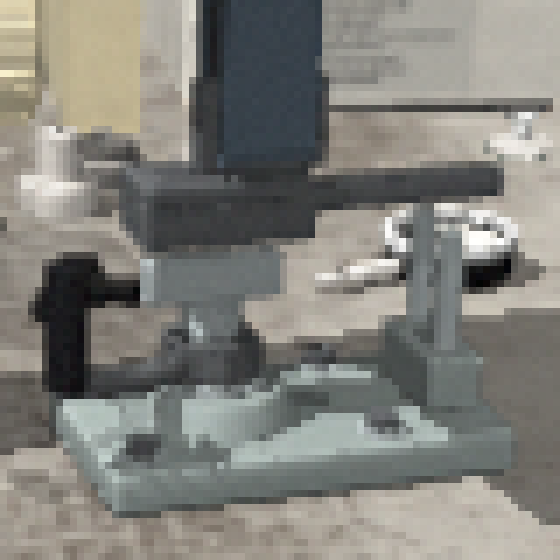

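The side crop shows the key level above the tee: full extents of hub (117–314) and tee (140–283), with the tail over the dowels, agree with the prediction within a pixel. Lower by feel.

Request:
servo_tool --moves '[{"tx": 0,"ty": -0.01,"tz": 0.05,"wx": 0,"wy": 0,"wz": 0,"fingers": 1},{"tx": 0,"ty": 0,"tz": 0.05,"wx": 0,"wy": 0,"wz": 0,"fingers": 1},{"tx": 0,"ty": 0,"tz": 0.04,"wx": 0,"wy": 0,"wz": 0,"fingers": 1},{"tx": 0,"ty": 0,"tz": 0.03,"wx": 0,"wy": 0,"wz": 0,"fingers": 1},{"tx": 0,"ty": 0,"tz": 0,"wx": 0,"wy": 0,"wz": 0,"fingers": 1}]'

```text
time: 11.52
eef_pos: [0.5877, 0.1751, 0.1057]
tool_rot: [-0.0, -0.082, 0.997, -0.0]
wrist_force: [-0.2, 0.1, -3.4]
opening: 0.0119
gripper_force: 35.0
```

Run:
```python
from h import *
go([.5878,.1752,.093],189.4)
```

```text
t 11.53 p [0.5877 0.1751 0.1057] yaw -170.55 tilt [ 0. -0. -1.] shift units [-0.001  0.001  0.212] wz 0.01 F [-0.2  0.1 -3.4] op 0.0119 gf 34.995394349098206
```

Already 3.5 mm below the tee's top with no contact force; continue.

Request:
servo_tool --moves '[{"tx": 0,"ty": 0,"tz": 0.05,"wx": 0,"wy": 0,"wz": 0,"fingers": 1},{"tx": 0,"ty": 0,"tz": 0.05,"wx": 0,"wy": 0,"wz": 0,"fingers": 1},{"tx": 0,"ty": 0,"tz": 0.05,"wx": 0,"wy": 0,"wz": 0,"fingers": 1},{"tx": 0,"ty": 0,"tz": 0.04,"wx": 0,"wy": 0,"wz": 0,"fingers": 1},{"tx": 0,"ty": 0,"tz": 0,"wx": 0,"wy": 0,"wz": 0,"fingers": 1},{"tx": 0,"ty": 0,"tz": 0,"wx": 0,"wy": 0,"wz": 0,"fingers": 1}]'

```text
time: 12.28
eef_pos: [0.5879, 0.1752, 0.0946]
tool_rot: [0.0, -0.082, 0.997, -0.0]
wrist_force: [-0.4, -0.1, -2.4]
opening: 0.0117
gripper_force: 35.0
```

Run:
```python
from h import *
go([.5878,.1752,.093],189.4); print(arm.observe()['moment'])
```

```text
t 12.28 p [0.5879 0.1752 0.0946] yaw -170.55 tilt [-0. -0. -1.] shift units [0.002 0.    0.026] wz 0.01 F [-0.4 -0.1 -2.4] op 0.0117 gf 34.99531030654907
[ 0.13912971 -0.161054    0.02482968]
```

Seat it the last 1.5–2 mm.

Request:
servo_tool --moves '[{"tx": 0,"ty": 0,"tz": 0.015,"wx": 0,"wy": 0,"wz": 0,"fingers": 1},{"tx": 0,"ty": 0,"tz": 0.015,"wx": 0,"wy": 0,"wz": 0,"fingers": 1},{"tx": 0,"ty": 0,"tz": 0,"wx": 0,"wy": 0,"wz": 0,"fingers": 1},{"tx": 0,"ty": 0,"tz": 0,"wx": 0,"wy": 0,"wz": 0,"fingers": 1}]'

```text
time: 12.78
eef_pos: [0.5879, 0.1752, 0.0931]
tool_rot: [0.0, -0.082, 0.997, 0.0]
wrist_force: [-1.1, -0.9, 1.5]
opening: 0.0118
gripper_force: 35.0
```

Request:
servo_tool --moves '[{"tx": 0,"ty": 0,"tz": 0,"wx": 0,"wy": 0,"wz": 0,"fingers": 0.2},{"tx": 0,"ty": 0,"tz": 0,"wx": 0,"wy": 0,"wz": 0,"fingers": 0.2},{"tx": 0,"ty": 0,"tz": 0,"wx": 0,"wy": 0,"wz": 0,"fingers": 0.2},{"tx": 0,"ty": 0,"tz": -0.2,"wx": 0,"wy": 0,"wz": 0,"fingers": 0.2},{"tx": 0,"ty": 0,"tz": -0.4,"wx": 0,"wy": 0,"wz": 0,"fingers": 0.2},{"tx": 0,"ty": 0,"tz": -0.5,"wx": 0,"wy": 0,"wz": 0,"fingers": 0.2},{"tx": 0,"ty": 0,"tz": 0,"wx": 0,"wy": 0,"wz": 0,"fingers": 1},{"tx": 0,"ty": 0,"tz": 0,"wx": 0,"wy": 0,"wz": 0,"fingers": 1},{"tx": 0,"ty": 0,"tz": 0,"wx": 0,"wy": 0,"wz": 0,"fingers": 1}]'

```text
time: 13.9
eef_pos: [0.5871, 0.175, 0.1575]
tool_rot: [-0.001, -0.082, 0.997, -0.0]
wrist_force: [0.8, 0.3, -0.0]
opening: 0.0093
gripper_force: 0.0
```

Run:
```python
from h import *
go([.5878,.1752,.16],189.4); s=arm.observe(); print(np.round(s['joint_positions'],3))
# refine axis from seated grip: axis = tcp-15mm along x
ax=np.array([.5879,.1752])-.015*np.array([np.cos(np.radians(9.4)),np.sin(np.radians(9.4))]); print(ax)
C=cam('wrist'); im=snap('wrist','w7.png'); g=im.max(2)
S=cam('side'); i2=snap('side','s7.png')
b=(g<38).astype(np.uint8); b[215:]=0
n,l,st,ce=cv2.connectedComponentsWithStats(b)
for k in range(1,n):
    if st[k,4]>60: print(st[k],ce[k].round(1),w(C,*ce[k],.095).round(4))
for i,a in enumerate(np.radians(np.array([-135,-140,-145,-150]))): print(pr(C,[ax[0]+.075*np.cos(a),ax[1]+.075*np.sin(a),.095]).round(1))
```

```text
t 13.9 p [0.5871 0.175  0.1575] yaw -170.55 tilt [ 0.002 -0.    -1.   ] shift units [-0.012  0.002 -0.042] wz 0.01 F [ 0.8  0.3 -0. ] op 0.0093 gf 0.0
[ 0.271  0.418  1.559 -0.     1.167 -1.465]
[0.57310142 0.17275011]
[ 553    0   87   75 5212] [599.4  35. ] [0.4329 0.3401 0.095 ]
[251  96  28  22 375] [265.6 107.3] [0.5143 0.1292 0.095 ]
[ 461  147   66   51 1305] [489.5 172.4] [0.533 0.298 0.095]
[106 173  14  42 201] [114.4 192.8] [0.5944 0.0244 0.095 ]
[251.2 113.5]
[258.7 108.2]
[266.8 103.6]
[275.3  99.7]
```

Request:
servo_tool --moves '[{"tx": 0.35,"ty": -0.36,"tz": 0,"wx": 0,"wy": 0,"wz": 0,"fingers": 1},{"tx": 0.35,"ty": -0.37,"tz": 0,"wx": 0,"wy": 0,"wz": 0,"fingers": 1},{"tx": 0.35,"ty": -0.37,"tz": 0,"wx": 0,"wy": 0,"wz": 0,"fingers": 1},{"tx": 0,"ty": 0,"tz": 0,"wx": 0,"wy": 0,"wz": -1,"fingers": 1},{"tx": 0,"ty": 0,"tz": 0,"wx": 0,"wy": 0,"wz": -1,"fingers": 1},{"tx": 0,"ty": 0,"tz": 0,"wx": 0,"wy": 0,"wz": -1,"fingers": 1},{"tx": 0,"ty": 0,"tz": 0,"wx": 0,"wy": 0,"wz": -1,"fingers": 1},{"tx": 0,"ty": 0,"tz": 0,"wx": 0,"wy": 0,"wz": -1,"fingers": 1},{"tx": 0,"ty": 0,"tz": 0,"wx": 0,"wy": 0,"wz": -1,"fingers": 1},{"tx": 0,"ty": 0,"tz": 0,"wx": 0,"wy": 0,"wz": -1,"fingers": 1}]'

```text
time: 15.25
eef_pos: [0.5362, 0.0997, 0.1582]
tool_rot: [-0.001, -0.322, 0.947, 0.0]
wrist_force: [1.0, 0.1, 0.3]
opening: 0.0006
gripper_force: 0.0
```

Request:
servo_tool --moves '[{"tx": 0,"ty": 0,"tz": 0,"wx": 0,"wy": 0,"wz": -0.3,"fingers": 1},{"tx": 0,"ty": 0,"tz": 0,"wx": 0,"wy": 0,"wz": 0,"fingers": 1}]'

```text
time: 15.5
eef_pos: [0.5364, 0.0997, 0.1584]
tool_rot: [-0.0, -0.331, 0.944, 0.0]
wrist_force: [-0.4, 0.3, 0.5]
opening: 0.0005
gripper_force: 0.0
```

Run:
```python
from h import *
go([.5353,.0999,.066],218.5)
C=cam('wrist'); im=snap('wrist','w8.png'); g=im.max(2); b=(g<38).astype(np.uint8); b[215:]=0
n,l,st,ce=cv2.connectedComponentsWithStats(b)
for k in range(1,n):
    if st[k,4]>60: print(st[k],ce[k].round(1),w(C,*ce[k],.095).round(4))
print(pr(C,[.5144,.1261,.095]).round(1))
```

```text
t 15.5 p [0.5364 0.0997 0.1584] yaw -141.39 tilt [ 0.001  0.    -1.   ] shift units [0.011 0.013 1.54 ] wz 0.03 F [-0.4  0.3  0.5] op 0.0005 gf 0.0
[ 572    0   68  120 4624] [615.8  50.7] [0.3203 0.186  0.095 ]
[  0  44  25  39 770] [10.1 64.8] [ 0.5809 -0.1265  0.095 ]
[158 156  14  38 105] [167.3 172.8] [ 0.5789 -0.0049  0.095 ]
[343 189  24  26 478] [353.7 202.7] [0.5102 0.1184 0.095 ]
[611 189  29  26 392] [629.6 205.7] [0.3803 0.285  0.095 ]
[102 200  18  15  70] [110.8 207.7] [ 0.6293 -0.0245  0.095 ]
[357.8 212.8]
```

Request:
servo_tool --moves '[{"tx": 0,"ty": 0,"tz": 0.5,"wx": 0,"wy": 0,"wz": 0,"fingers": 1},{"tx": 0,"ty": 0,"tz": 0.5,"wx": 0,"wy": 0,"wz": 0,"fingers": 1},{"tx": 0,"ty": 0,"tz": 0.4,"wx": 0,"wy": 0,"wz": 0,"fingers": 1},{"tx": 0,"ty": 0,"tz": 0.13,"wx": 0,"wy": 0,"wz": 0,"fingers": 1},{"tx": 0,"ty": 0.05,"tz": 0,"wx": 0,"wy": 0,"wz": 0,"fingers": 1},{"tx": 0,"ty": 0.05,"tz": 0,"wx": 0,"wy": 0,"wz": 0,"fingers": 1},{"tx": 0,"ty": 0,"tz": 0,"wx": 0,"wy": 0,"wz": 0,"fingers": 1}]'

```text
time: 16.42
eef_pos: [0.5332, 0.1047, 0.0679]
tool_rot: [0.001, -0.331, 0.944, -0.0]
wrist_force: [0.4, 0.7, 0.4]
opening: 0.0004
gripper_force: 0.0
```

```bash
cat > st.py <<'E'
from h import *
s=arm.observe();Rt=q2R(s['tool_rot']);p=np.array(s['eef_pos']);ax=np.array([.5731,.17275])
d=Rt[:,:2].T@(p-[*ax,p[2]])*1e3
y=np.degrees(np.arctan2(Rt[1,0],Rt[0,0]))%360
print('t %.2f z %.4f yaw %.1f'%(s['time'],p[2],y),'r(tool x,y) mm',d.round(1),'F tool',(Rt.T@np.array(s['wrist_force'])).round(1),'M',np.round(s['moment'],2))
E
python3 st.py
```

```text
t 16.43 z 0.0679 yaw 218.7 r(tool x,y) mm [ 73.7 -28.2] F tool [-0.8  0.3 -0.4] M [ 0.13 -0.12  0.01]
```

Request:
servo_tool --moves '[{"tx": 0,"ty": 0.05,"tz": 0,"wx": 0,"wy": 0,"wz": 0,"fingers": 1},{"tx": 0,"ty": 0.05,"tz": 0,"wx": 0,"wy": 0,"wz": 0,"fingers": 1},{"tx": 0.011,"ty": 0.044,"tz": 0,"wx": 0,"wy": 0,"wz": 0.5,"fingers": 1},{"tx": 0.011,"ty": 0.044,"tz": 0,"wx": 0,"wy": 0,"wz": 0.5,"fingers": 1},{"tx": 0.011,"ty": 0.044,"tz": 0,"wx": 0,"wy": 0,"wz": 0.5,"fingers": 1}]'

```text
time: 17.05
eef_pos: [0.5229, 0.1142, 0.0671]
tool_rot: [0.0, -0.281, 0.96, -0.0]
wrist_force: [1.0, -1.7, 0.4]
opening: 0.0004
gripper_force: 0.9
```

```bash
python3 st.py
```

```text
t 17.05 z 0.0671 yaw 212.6 r(tool x,y) mm [ 73.8 -22.3] F tool [ 0.1 -2.  -0.4] M [-0.13 -0.21  0.03]
```

Request:
servo_tool --moves '[{"tx": 0.022,"ty": 0.088,"tz": 0,"wx": 0,"wy": 0,"wz": 1,"fingers": 1},{"tx": 0.022,"ty": 0.088,"tz": 0,"wx": 0,"wy": 0,"wz": 1,"fingers": 1},{"tx": 0.022,"ty": 0.088,"tz": 0,"wx": 0,"wy": 0,"wz": 1,"fingers": 1},{"tx": 0.011,"ty": 0.044,"tz": 0,"wx": 0,"wy": 0,"wz": 0.5,"fingers": 1}]'

```text
time: 17.55
eef_pos: [0.51, 0.1282, 0.0671]
tool_rot: [0.0, -0.162, 0.987, -0.001]
wrist_force: [0.6, -1.4, 0.4]
opening: 0.0001
gripper_force: 1.1
```

```bash
python3 st.py
```

```text
t 17.55 z 0.0671 yaw 198.6 r(tool x,y) mm [ 74.  -22.1] F tool [-0.1 -1.5 -0.4] M [-0.18 -0.14  0.04]
```

Request:
servo_tool --moves '[{"tx": 0.011,"ty": 0.044,"tz": 0,"wx": 0,"wy": 0,"wz": 0.5,"fingers": 1},{"tx": 0.011,"ty": 0.044,"tz": 0,"wx": 0,"wy": 0,"wz": 0.5,"fingers": 1},{"tx": 0.011,"ty": 0.044,"tz": 0,"wx": 0,"wy": 0,"wz": 0.5,"fingers": 1},{"tx": 0.011,"ty": 0.044,"tz": 0,"wx": 0,"wy": 0,"wz": 0.5,"fingers": 1}]'

```text
time: 18.05
eef_pos: [0.5044, 0.1375, 0.0671]
tool_rot: [-0.0, -0.092, 0.996, -0.001]
wrist_force: [-1.0, -2.0, 1.0]
opening: 0.0006
gripper_force: 1.1
```

```bash
python3 st.py
```

```text
t 18.05 z 0.0671 yaw 190.6 r(tool x,y) mm [ 74. -22.] F tool [ 1.3 -1.8 -1. ] M [-0.28 -0.1  -0.02]
```

Still running free at about 2 N. Continue in short calls, checking the force each time.

Request:
servo_tool --moves '[{"tx": 0.011,"ty": 0.044,"tz": 0,"wx": 0,"wy": 0,"wz": 0.5,"fingers": 1},{"tx": 0.011,"ty": 0.044,"tz": 0,"wx": 0,"wy": 0,"wz": 0.5,"fingers": 1},{"tx": 0.011,"ty": 0.044,"tz": 0,"wx": 0,"wy": 0,"wz": 0.5,"fingers": 1},{"tx": 0.011,"ty": 0.044,"tz": 0,"wx": 0,"wy": 0,"wz": 0.5,"fingers": 1}]'

```text
time: 18.55
eef_pos: [0.5001, 0.1476, 0.067]
tool_rot: [-0.001, -0.023, 1.0, -0.001]
wrist_force: [-0.9, -1.9, 1.0]
opening: 0.0008
gripper_force: 1.2
```

```bash
python3 st.py
```

```text
t 18.55 z 0.0670 yaw 182.6 r(tool x,y) mm [ 74.1 -21.9] F tool [ 1.  -1.8 -1. ] M [-0.24  0.01  0.03]
```

Request:
servo_tool --moves '[{"tx": 0.011,"ty": 0.044,"tz": 0,"wx": 0,"wy": 0,"wz": 0.5,"fingers": 1},{"tx": 0.011,"ty": 0.044,"tz": 0,"wx": 0,"wy": 0,"wz": 0.5,"fingers": 1},{"tx": 0.011,"ty": 0.044,"tz": 0,"wx": 0,"wy": 0,"wz": 0.5,"fingers": 1},{"tx": 0.011,"ty": 0.044,"tz": 0,"wx": 0,"wy": 0,"wz": 0.5,"fingers": 1}]'

```text
time: 19.05
eef_pos: [0.4971, 0.1567, 0.0669]
tool_rot: [-0.001, 0.046, 0.999, -0.002]
wrist_force: [-0.8, -7.3, 2.0]
opening: 0.0004
gripper_force: 3.8
```

```bash
python3 st.py
```

```text
t 19.05 z 0.0669 yaw 174.7 r(tool x,y) mm [ 74.2 -23. ] F tool [ 0.2 -7.4 -2. ] M [-1.09 -0.01 -0.02]
```

Washer met (7.4 N). Smaller steps now.

Request:
servo_tool --moves '[{"tx": 0.005,"ty": 0.022,"tz": 0,"wx": 0,"wy": 0,"wz": 0.25,"fingers": 1},{"tx": 0.005,"ty": 0.022,"tz": 0,"wx": 0,"wy": 0,"wz": 0.25,"fingers": 1},{"tx": 0.005,"ty": 0.022,"tz": 0,"wx": 0,"wy": 0,"wz": 0.25,"fingers": 1},{"tx": 0,"ty": 0,"tz": 0,"wx": 0,"wy": 0,"wz": 0,"fingers": 1}]'

```text
time: 19.55
eef_pos: [0.4964, 0.1607, 0.0668]
tool_rot: [-0.001, 0.072, 0.997, -0.002]
wrist_force: [-0.1, -7.5, 1.8]
opening: 0.0007
gripper_force: 3.7
```

```bash
python3 st.py
```

```text
t 19.55 z 0.0668 yaw 171.7 r(tool x,y) mm [ 74.2 -23. ] F tool [-0.9 -7.4 -1.8] M [-1.08  0.07  0.07]
```

Request:
servo_tool --moves '[{"tx": 0.005,"ty": 0.022,"tz": 0,"wx": 0,"wy": 0,"wz": 0.25,"fingers": 1},{"tx": 0.005,"ty": 0.022,"tz": 0,"wx": 0,"wy": 0,"wz": 0.25,"fingers": 1},{"tx": 0,"ty": 0,"tz": 0,"wx": 0,"wy": 0,"wz": 0,"fingers": 1}]'

```text
time: 19.92
eef_pos: [0.4959, 0.1631, 0.0668]
tool_rot: [-0.001, 0.089, 0.996, -0.002]
wrist_force: [-1.8, -8.2, 2.9]
opening: 0.0004
gripper_force: 4.2
```

```bash
python3 st.py
```

```text
t 19.93 z 0.0668 yaw 169.7 r(tool x,y) mm [ 74.2 -23.3] F tool [ 0.3 -8.4 -2.8] M [-1.18  0.19  0.  ]
```

Request:
servo_tool --moves '[{"tx": 0,"ty": 0.02,"tz": 0,"wx": 0,"wy": 0,"wz": 0,"fingers": 1},{"tx": 0,"ty": 0.02,"tz": 0,"wx": 0,"wy": 0,"wz": 0,"fingers": 1},{"tx": 0,"ty": 0,"tz": 0,"wx": 0,"wy": 0,"wz": 0,"fingers": 1}]'

```text
time: 20.3
eef_pos: [0.496, 0.1648, 0.0667]
tool_rot: [-0.002, 0.089, 0.996, -0.003]
wrist_force: [-3.1, -10.1, 4.2]
opening: 0.0009
gripper_force: 5.3
```

```bash
python3 st.py
```

```text
t 20.30 z 0.0667 yaw 169.8 r(tool x,y) mm [ 74.5 -21.6] F tool [  1.2 -10.5  -4.1] M [-1.55  0.27  0.01]
```

Request:
servo_tool --moves '[{"tx": 0,"ty": 0.02,"tz": 0,"wx": 0,"wy": 0,"wz": 0,"fingers": 1},{"tx": 0,"ty": 0.02,"tz": 0,"wx": 0,"wy": 0,"wz": 0,"fingers": 1},{"tx": 0,"ty": 0,"tz": 0,"wx": 0,"wy": 0,"wz": 0,"fingers": 1}]'

```text
time: 20.68
eef_pos: [0.496, 0.1665, 0.0667]
tool_rot: [-0.002, 0.089, 0.996, -0.004]
wrist_force: [-3.8, -12.0, 4.9]
opening: 0.0004
gripper_force: 6.4
```

```bash
python3 st.py
```

```text
t 20.68 z 0.0667 yaw 169.8 r(tool x,y) mm [ 74.8 -19.9] F tool [  1.6 -12.6  -4.8] M [-1.95  0.29 -0.01]
```

Request:
servo_tool --moves '[{"tx": 0,"ty": 0.02,"tz": 0,"wx": 0,"wy": 0,"wz": 0,"fingers": 1},{"tx": 0,"ty": 0.02,"tz": 0,"wx": 0,"wy": 0,"wz": 0,"fingers": 1},{"tx": 0,"ty": 0,"tz": 0,"wx": 0,"wy": 0,"wz": 0,"fingers": 1}]'

```text
time: 21.05
eef_pos: [0.4961, 0.1681, 0.0666]
tool_rot: [-0.003, 0.089, 0.996, -0.005]
wrist_force: [-2.6, -14.7, 5.0]
opening: 0.0003
gripper_force: 7.5
```

```bash
python3 st.py
```

```text
t 21.05 z 0.0666 yaw 169.8 r(tool x,y) mm [ 75.  -18.2] F tool [ -0.  -15.   -4.9] M [-2.3   0.38  0.04]
```

Request:
servo_tool --moves '[{"tx": 0,"ty": 0.02,"tz": 0,"wx": 0,"wy": 0,"wz": 0,"fingers": 1},{"tx": 0,"ty": 0.02,"tz": 0,"wx": 0,"wy": 0,"wz": 0,"fingers": 1},{"tx": 0,"ty": 0.02,"tz": 0,"wx": 0,"wy": 0,"wz": 0,"fingers": 1},{"tx": 0,"ty": 0,"tz": 0,"wx": 0,"wy": 0,"wz": 0,"fingers": 1},{"tx": 0,"ty": 0,"tz": 0,"wx": 0,"wy": 0,"wz": 0,"fingers": 1}]'

```text
time: 21.68
eef_pos: [0.4962, 0.1705, 0.0665]
tool_rot: [-0.003, 0.088, 0.996, -0.006]
wrist_force: [-4.2, -16.8, 7.1]
opening: 0.0004
gripper_force: 9.2
```

```bash
python3 st.py
```

```text
t 21.68 z 0.0665 yaw 169.8 r(tool x,y) mm [ 75.3 -15.7] F tool [  1.2 -17.4  -6.9] M [-2.89  0.45  0.1 ]
```

Request:
servo_tool --moves '[{"tx": 0,"ty": 0.02,"tz": 0,"wx": 0,"wy": 0,"wz": 0,"fingers": 1},{"tx": 0,"ty": 0.02,"tz": 0,"wx": 0,"wy": 0,"wz": 0,"fingers": 1},{"tx": 0,"ty": 0,"tz": 0,"wx": 0,"wy": 0,"wz": 0,"fingers": 1},{"tx": 0,"ty": 0,"tz": 0,"wx": 0,"wy": 0,"wz": 0,"fingers": 1},{"tx": 0,"ty": 0,"tz": 0,"wx": 0,"wy": 0,"wz": 0,"fingers": 1},{"tx": 0,"ty": 0,"tz": 0,"wx": 0,"wy": 0,"wz": 0,"fingers": 1},{"tx": 0,"ty": 0,"tz": 0,"wx": 0,"wy": 0,"wz": 0,"fingers": 1},{"tx": 0,"ty": 0,"tz": 0,"wx": 0,"wy": 0,"wz": 0,"fingers": 1},{"tx": 0,"ty": 0,"tz": 0,"wx": 0,"wy": 0,"wz": 0,"fingers": 1},{"tx": 0,"ty": 0,"tz": 0,"wx": 0,"wy": 0,"wz": 0,"fingers": 1}]'

```text
time: 22.92
eef_pos: [0.4963, 0.1721, 0.0664]
tool_rot: [-0.003, 0.088, 0.996, -0.006]
wrist_force: [-3.9, -18.8, 6.4]
opening: 0.0004
gripper_force: 10.3
```

```bash
python3 st.py
```

```text
t 22.93 z 0.0664 yaw 169.9 r(tool x,y) mm [ 75.5 -14.2] F tool [  0.6 -19.3  -6.2] M [-3.35  0.51  0.1 ]
```

Steady 19 N held for about a second. Back away and lift.

Request:
servo_tool --moves '[{"tx": 0,"ty": -0.08,"tz": 0,"wx": 0,"wy": 0,"wz": 0,"fingers": 1},{"tx": 0,"ty": -0.12,"tz": 0,"wx": 0,"wy": 0,"wz": 0,"fingers": 1},{"tx": 0,"ty": -0.15,"tz": 0,"wx": 0,"wy": 0,"wz": 0,"fingers": 1},{"tx": 0.05,"ty": -0.15,"tz": 0,"wx": 0,"wy": 0,"wz": 0,"fingers": 1},{"tx": 0.05,"ty": 0,"tz": -0.4,"wx": 0,"wy": 0,"wz": 0,"fingers": 1},{"tx": 0.3,"ty": 0,"tz": -0.7,"wx": 0,"wy": 0,"wz": 0,"fingers": 1},{"tx": 0.6,"ty": 0,"tz": -0.7,"wx": 0,"wy": 0,"wz": 0,"fingers": 1},{"tx": 0.6,"ty": 0,"tz": -0.7,"wx": 0,"wy": 0,"wz": 0,"fingers": 1},{"tx": 0,"ty": 0,"tz": 0,"wx": 0,"wy": 0,"wz": 0,"fingers": 1}]'

```text
time: 24.05
eef_pos: [0.3998, 0.1671, 0.2201]
tool_rot: [0.003, 0.089, 0.996, 0.002]
wrist_force: [0.3, 0.4, -0.8]
opening: 0.0004
gripper_force: 0.0
```

```bash
python3 - <<'E'
from h import *
go([.5,.1,.2],170)
a=cv2.imread('pics/s7.png'); b=snap('side','s9.png')
# key region in side view: hub/tail rows ~180-195, cols 296-353
S=cam('side'); y=np.radians(9.4);x=np.array([np.cos(y),np.sin(y),0]);o=np.array([.5731,.17275,.064])
for X,Z in((-.032,.012),(.032,.012),(.11,.012),(.015,.055)): print(X,pr(S,o+X*x+[0,0,Z]).round(1))
for n,(r,c) in dict(hub=(slice(182,192),slice(294,328)),tail=(slice(178,190),slice(326,356)),rib=(slice(166,181),slice(302,326))).items():
    A=a[r,c].astype(float).mean(2);B=b[r,c].astype(float).mean(2); print(n,'meandiff',np.abs(A-B).mean().round(1), cv2.phaseCorrelate(A,B))
    if n=='tail': print(A[6].astype(int)); print(B[6].astype(int))
E
python3 st.py
```

```text
t 24.05 p [0.3998 0.1671 0.2201] yaw 169.75 tilt [-0.006  0.004 -1.   ] shift units [-1.841 -0.805  0.342] wz -0.06 F [ 0.3  0.4 -0.8] op 0.0004 gf 0.0
-0.032 [297.7 187.8]
0.032 [321.8 185.6]
0.11 [350.  183.1]
0.015 [315.9 169.9]
hub meandiff 12.2 ((-0.5856145684480438, -0.1690444567178231), 0.7511340734701418)
tail meandiff 6.1 ((0.11848307613477616, -0.23442116291646542), 0.8962270694704115)
[ 60  62  65  75  75  73  73  73  71  72  58  71  74  73  71  71  78 113
 129 132  82  66  69  65  61 204 202 132 176 181]
[ 79  73  75  77  79  74  75  71  69  63  70  75  72  76  73  73  77 112
 129 133  81  71  71  71  69 101 188 134 174 181]
rib meandiff 6.4 ((-0.09669733587843687, 0.4177147970557318), 1.0507226309699371)
t 24.10 z 0.2183 yaw 169.7 r(tool x,y) mm [169.3 -36.9] F tool [-0.3 -0.3  0.5] M [ 0.1  -0.17  0.03]
```

The key is still fitted (shift under a pixel) and the arm is clear, so I hand in.

```bash
python3 -c "
from cell import arm
print(arm.close_job())"
```

```text
the job is handed in; nothing more can be done
None
```

The key is seated on the tee head with its tail between the dowels, and I pushed the jam nut's lever clockwise until tight, ending with a steady push of about 19 N for a second. The job was handed in at about 24 s; the verdict was not shown, and I did not re-check the screw's angle or the other items afterwards.

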